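Load the sample block and start the block heater

TASK

Slide the wide aluminium sample block along the deck of the block heater into its pocket so that it lies flat, square and fully home on the pocket floor. Then press the round start button (not the square stop button) fully down, hold it down for about a second and let it come up again. Use gentle force on everything, do not start the heater before the block is home, and leave the other things on the bench where they are.

Things in the scene. Friction and masses are not known exactly. Their poses are not given: they have to be found in the camera images.
- nest: White heater nest, fixed to the bench, 270 mm along its x, 200 along y. Origin: centre of its underside. An aluminium deck at height 45 mm covers x -135 to +25 mm; beyond it lies the pocket. Two guide rails on the deck (up to height 65 mm) stand 85 mm either side of the centre line at x -135 mm and narrow to 65 mm at the pocket's mouth. The block is pushed along the nest's +x, away from the robot.
- pocket (a point): Centre of the pocket's floor (x +70, z 35 mm in the nest's frame; axes as the nest's); the seated block's origin lies here. The pocket is 90 mm along x, 132 along y, 10 deep below the deck, open towards the deck (the block slides in over its edge and drops) and walled to height 65 mm on the other three sides.
- block: Loose, smooth aluminium sample block (friction about 0.35) with 15 dark round wells on its top (only drawn), 86 mm along its x, 127 along y, 25 high, 0.4 to 0.85 kg. Origin: centre of its underside. It starts on the deck, turned up to 0.13 rad against the nest; the pocket leaves it about 2 mm on every side. It is too wide to be gripped.
- start_foot: Foot of the pod with the round START button, fixed left or right of the nest: grey plate 110 x 110 x 18 mm, sleeve 44 mm wide up to 61 mm. Origin: centre of its underside, z up, front to -x. On its column a white head is rigidly clamped H above its lowest setting. H is 0 to 30 mm, differs between pods and is NOT reported: see or feel it. Only the head's height varies.
- start_ledge (a point): Where the centre of the flat level ledge at the back of the start pod's head would be if H were 0 (x +52.5, z 140 mm in the foot's frame). The true ledge lies H straight above this point. It is 45 mm along x, 100 mm along y and the highest part of the head.
- start_cap (a point): Where the centre of the round black cap's top (button up) would be if H were 0 (x -17.5, z 120.6 mm in the foot's frame; axes as the foot's). The true one lies H straight above. The head's face slopes 0.6 rad from level, outward normal (-0.565, 0, 0.825). Cap radius 25 mm, 10 mm proud of a round grey collar of inner radius 30, outer 35 mm.
- stop_foot: Foot of the pod that carries the square STOP button, on the other side of the nest. Same make as the start pod, but with a black square cap 48 mm wide in a square collar. Leave it alone.
- start (a joint): Travel of the round start button in m: 0 up, 0.010 fully down. It goes in against the face's outward normal; its spring takes 2 N at first and 7 N fully down, then a hard stop. It comes up by itself.
- stop (a joint): Travel of the square stop button in m: 0 up, 0.010 fully down.
- beaker: Bystander: clear glass beaker, radius 35, height 90 mm. Origin: centre of its underside. Leave it where it is.
- amber_jar: Bystander: amber glass jar, radius 30, height 110 mm. Origin: centre of its underside. Leave it where it is.
- tube_rack: Bystander: white tube rack 60 x 130 x 50, tubes standing to 73 mm. Origin: centre of its underside. Leave it where it is.
- spare_block: Bystander: smaller plain aluminium block 70 x 60 x 35 mm. Origin: centre of its underside. Leave it where it is.
- soap: Bystander: orange plastic bottle, radius 30, height 160 mm. Origin: centre of its underside. Leave it where it is.
- tip_box: Bystander: blue box 120 x 85 x 60 mm. Origin: centre of its underside. Leave it where it is.
Mind the look-alikes: they are no part of the job. What is shaped like the block but green or pink is not meant.

How it is judged:
By the outcome, as a careful person would: the job done as asked, in the order asked, and still so for the second after the job is handed in, with the robot touching nothing.
It also fails if it takes over 67 s, if anything falls off the work surface, if the arm or the gripper's body presses on something with over 40 N, if the wrist force passes 120 N, or if a joint passes its speed limit or range.

ROBOT

A 7-joint arm with a two-finger parallel gripper is mounted at the origin on the work surface. World frame = base frame: x ahead of the robot, y to its left, z up, the work surface at z = 0. Lengths are in m, angles in rad, forces in N, time in s.
With the tool pointing down it reaches from about 0.4 to 0.85 m from the base axis. Payload 10.4 kg.
Tool frame: the origin (TCP) lies on the front face of the gripper's body, between the roots of the fingers; the fingertips stand 73 mm ahead of it and the grasp point (between the pads) lies manip.hold_point_z ahead of it (manip.hold_point_z is the distance from the TCP to the grasp point, in m); y points along the fingers, z is the direction in which the jaws open and shut, and the axes are right-handed (so a half turn about y gives the same grasp; the last joint's range is limited). The gripper opens to 85 mm and grips with 20 to 120 N. Pads are 22 mm wide; open, the fingers measure 114 mm over their backs; the gripper's body (76 mm by 85 mm) begins 54 mm behind the grasp point. The pads swing forward as they close: fully open they stand 13 mm farther back than shut.
Start: joints at [1.245, 0.332, -0.065, 1.46, 0.022, 1.35, -0.088], TCP at [0.186, -0.597, 0.304] pointing down, gripper open.
Joint ranges: [-2.6, 2.6], [-0.5, 2.12], [-1.47, 1.34], [0.16, 2.42], [-1.27, 4.41], [0.06, 2.06], [-2.6, 2.6]. Speed limits (rad/s): [2.22, 2.22, 2.79, 2.79, 3.14, 3.14, 3.14].

INTERFACE

Orientations are given as a unit quaternion [x, y, z, w].
In Python, from workcell import manip gives the robot as it stands.
- The arm moves only by the tool arm_command, never from a script. Its argument "targets" is a list of rows, each a list of 5 numbers: the shift along the tool's x, y, z in cm, then the turn about the tool's y in rad, then the opening in per cent of the stroke, from 0 (shut) to 100 (fully open). A call has 1 to 10 rows; each row is the pose to reach, as a shift and turn from the pose commanded when the call began, along the tool's axes at that moment; what a row does not reach only later rows make up. A row lasts 1/12 s, in which the tool goes at most 41.7 mm and 7.16 degrees, less where a joint would pass 70% of its speed; a pose out of reach is approached as far as the arm can. A call with a gripper value outside its range is refused whole. The fingers move at their own pace and stop on an object; "squeeze" is the grip in N (left out, the last holds). Time passes only in rows, so rows that repeat a pose let the fingers close. It gives the time, the measured TCP pose, the force and the opening at its end, in the units of the state.
- manip.get_obs(): the state, without advancing time (a new reading comes with each control period).
- manip.camera(name): name is "scene" or "top" or "wrist"; returns the picture (400x640x3 uint8, red, green, blue); there is no depth.
- manip.camera_params(name): a dict with "fx", "fy", "cx", "cy" (pixels), "origin" and "attitude" of the camera in the world. Camera axes: x right, y down, z forward; pixel columns grow to the right and rows downward; lengths in m; the calibration is good to about 2 mm. A picture is of the moment at which its call begins: read the wrist's pose just before it. camera_params takes no time and is no camera call; for the wrist camera it gives the pose at the moment of the call.
- manip.hand_in(): hands the job in, once; it reports no verdict.
The state is a dict: "clock": time; "joint_pos": joint angles; "joint_velocities": joint speeds; "tau": joint torques, N m; "position": TCP position; "ee_rot": TCP orientation; "ft_force": force on the tool from outside, world axes, zero at the start; "torque": the same for the moment, N m; "grip_width": opening from 0.0 (shut) to 1.0 (fully open).
Only numpy, scipy, OpenCV 4.12 (cv2) and the standard library are available. Lean on these libraries where they do the work, as an engineer would, in place of code of your own. Each camera call takes 0.05 s, during which the arm holds its last target. There are 200 camera calls.

## Working session

There is one attempt and no reset: what is moved stays moved. The work goes in short steps, Python scripts to look and compute and a tool call to move; the robot and the scene stay as the last step left them, time stands still between calls to the robot, and variables do not carry over. Pictures are saved under pics/ and viewed, and the job is handed in when it is done.

Besides the shell and the picture viewer there is one more tool, called after "Request:" as name(argument=value, ...) on one line, values as JSON. arm_command: Moves the arm, as the interface text tells. Its arguments: {"type":"object","properties":{"targets":{"type":"array","items":{"type":"array","items":{"type":"number"}}},"squeeze":{"type":"number"}},"required":["targets"]}

```bash
mkdir -p pics
cat > h.py <<'E'
import numpy as np, cv2
from workcell import manip
from scipy.spatial.transform import Rotation as R
def snap(n,f):
    p=manip.camera_params(n); im=manip.camera(n); cv2.imwrite('pics/'+f,im[:,:,::-1]); return im,p
def att(p):
    a=np.array(p['attitude']); return a if a.shape==(3,3) else R.from_quat(a).as_matrix()
def ray(p,u,v):
    return np.array(p['origin']),att(p)@np.array([(u-p['cx'])/p['fx'],(v-p['cy'])/p['fy'],1.])
def onz(p,u,v,z):
    o,d=ray(p,u,v); return o+d*(z-o[2])/d[2]
def proj(p,P):
    c=att(p).T@(np.array(P)-p['origin']); return np.array([p['fx']*c[0]/c[2]+p['cx'],p['fy']*c[1]/c[2]+p['cy']])
E
python3 - <<'E'
from h import *
o=manip.get_obs(); print(o); print(manip.hold_point_z)
for n in('scene','top'):
    im,p=snap(n,n+'0.png'); print(p)
E
```

```text
{'clock': 0.0, 'joint_pos': array([ 1.24538376,  0.3328903 , -0.06470053,  1.46097994,  0.021571  ,
        1.34987648, -0.0884805 ]), 'joint_velocities': array([-0.00014296, -0.00027451,  0.00118881, -0.00180014,  0.00014673,
        0.00102576,  0.00099418]), 'tau': array([-4.04355069e-04, -6.25436425e+01,  4.91074228e-02, -3.91607451e+01,
        1.64131931e-02,  9.96515126e-03,  2.34101293e-05]), 'position': array([ 0.18630169, -0.59629338,  0.30308589]), 'ee_rot': array([-0.10675582,  0.69952336, -0.69850738,  0.10657256]), 'ft_force': array([-0.29314384,  0.0245428 ,  0.83523723]), 'torque': array([-0.00139797, -0.04411858,  0.00294685]), 'grip_width': 1.0062581161476254}
0.0539
{'fx': 457.7621053688149, 'fy': 457.7621053688149, 'cx': 321.9012474899737, 'cy': 192.5143296986034, 'origin': array([ 1.31071352, -0.30654025,  1.09173041]), 'attitude': array([ 0.7722886 ,  0.52479972, -0.20803613, -0.2913358 ])}
{'fx': 456.22610432142255, 'fy': 456.22610432142255, 'cx': 309.4131350530065, 'cy': 197.21129778556255, 'origin': array([ 0.2655428 , -0.00312113,  1.63016757]), 'attitude': array([ 0.71397775, -0.69566865,  0.06006721, -0.05169934])}
```

View pics/scene0.png

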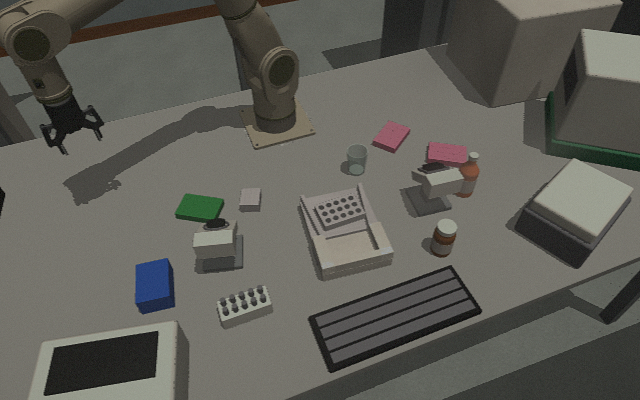

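View pics/top0.png

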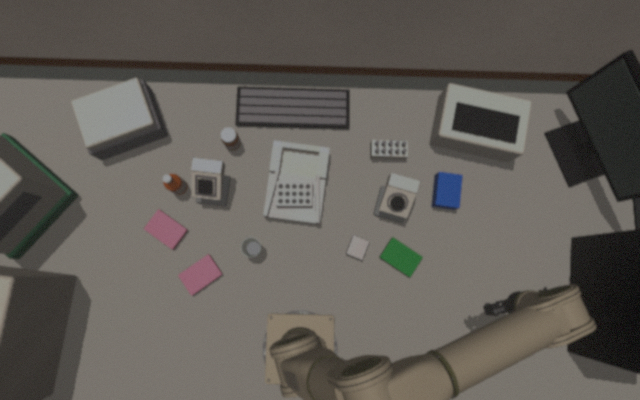

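The top view shows the nest near (297,182) with the block on its deck near (294,195). The round START button is at (398,202) on the robot's right (-y), and the square STOP is at (205,186). I'll zoom in to measure.

Run:
```python
import cv2
t=cv2.imread('pics/top0.png'); s=cv2.imread('pics/scene0.png')
a=cv2.resize(t[130:235,255:425],None,fx=4.7,fy=4.7,interpolation=cv2.INTER_CUBIC)
cv2.imwrite('pics/tz.png',cv2.convertScaleAbs(a,alpha=1.5))
b=cv2.resize(s[170:285,180:400],None,fx=3.6,fy=3.6,interpolation=cv2.INTER_CUBIC)
cv2.imwrite('pics/sz.png',cv2.convertScaleAbs(b,alpha=1.5))
```

```text
(no output)
```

View pics/tz.png

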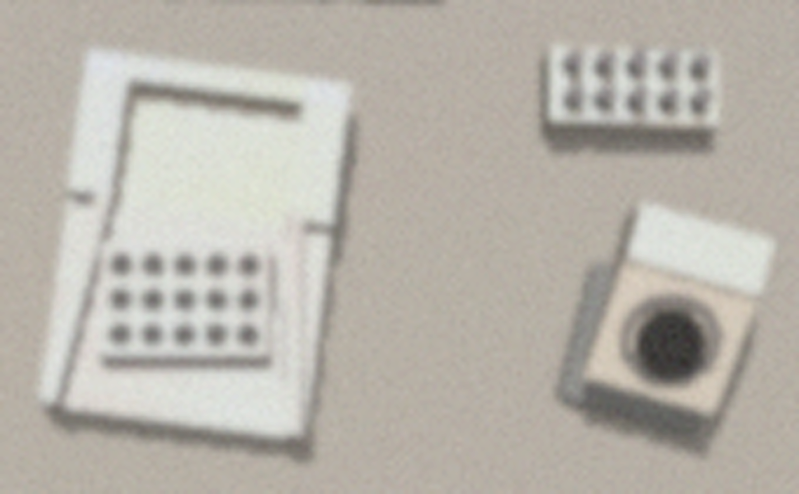

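View pics/sz.png

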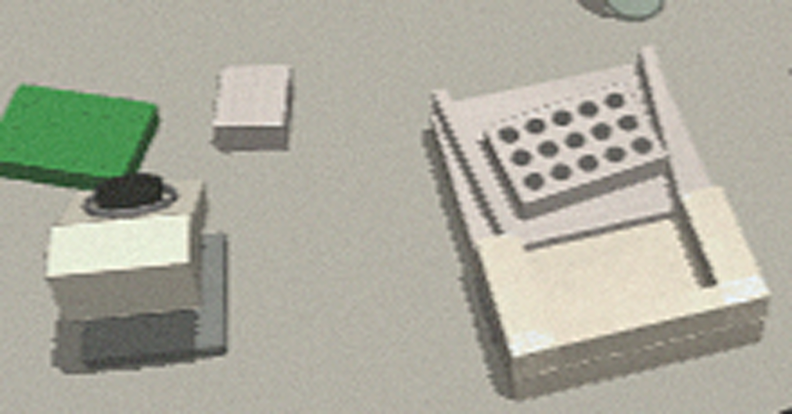

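Run:
```python
from h import *
p=manip.camera_params('top')
g=lambda x,y,z: onz(p,255+(x+.5)/4.7-.5,130+(y+.5)/4.7-.5,z)
print('nest far L,R',g(88,50,.065),g(350,85,.065)); print('near', g(42,405,.065),g(305,435,.065),g(305,435,.045))
far=(g(88,50,.065)+g(350,85,.065))/2; 
print('pocket mouth marks?',g(72,194,.065),g(332,228,.065))
for q in [(121,264),(249,264),(120,334),(248,334),(185,299)]: print('well',g(*q,.070))
print('blk near edge',g(103,360,.070),g(269,365,.070), 'far', g(108,250,.07),g(272,252,.07))
for H in(0,.015,.03):
  print(H,'cap',g(671,345,.1206+H),'ledge',g(638,204,.14+H),g(775,240,.14+H),g(757,296,.14+H),g(620,262,.14+H))
print(R.from_quat(manip.get_obs()['ee_rot']).as_matrix()); pw=manip.camera_params('wrist'); print(pw, att(pw))
```

```text
nest far L,R [0.71625152 0.11423894 0.065     ] [ 0.69474242 -0.08369838  0.065     ]
near [0.44644976 0.13789164 0.065     ] [ 0.4294441  -0.05548356  0.065     ] [ 0.43153846 -0.05615266  0.045     ]
pocket mouth marks? [0.60511592 0.12200821 0.065     ] [ 0.58465809 -0.07227717  0.065     ]
well [0.55219711 0.08341003 0.07      ]
well [ 0.55479328 -0.01116961  0.07      ]
well [0.49987716 0.08231855 0.07      ]
well [ 0.50241609 -0.01176984  0.07      ]
well [0.52726215 0.03534744 0.07      ]
blk near edge [0.48025553 0.0941041  0.07      ] [ 0.47981578 -0.02777471  0.07      ] far [0.56245812 0.09338436 0.07      ] [ 0.56429254 -0.02796604  0.07      ]
0 cap [ 0.49493986 -0.3133791   0.1206    ] ledge [ 0.59280437 -0.2864147   0.14      ] [ 0.56939386 -0.38386177  0.14      ] [ 0.52867224 -0.3705579   0.14      ] [ 0.55046737 -0.27350434  0.14      ]
0.015 cap [ 0.49266043 -0.31029618  0.1356    ] ledge [ 0.58951016 -0.28356308  0.155     ] [ 0.5663353  -0.38002924  0.155     ] [ 0.52602359 -0.36685929  0.155     ] [ 0.54759932 -0.27078267  0.155     ]
0.03 cap [ 0.490381   -0.30721327  0.1506    ] ledge [ 0.58621595 -0.28071145  0.17      ] [ 0.56327674 -0.37619671  0.17      ] [ 0.52337493 -0.36316068  0.17      ] [ 0.54473128 -0.268061    0.17      ]
[[-9.54496131e-01 -3.87737055e-04  2.98223047e-01]
 [-2.98223298e-01  1.15353595e-03 -9.54495434e-01]
 [ 2.60822433e-05 -9.99999260e-01 -1.21667782e-03]]
{'fx': 277.59970232798696, 'fy': 277.59970232798696, 'cx': 317.3961038952887, 'cy': 198.71907651121003, 'origin': array([ 0.25168983, -0.57638438,  0.37329532]), 'attitude': array([ 0.79835665, -0.58646256, -0.08132419,  0.10988499])} [[ 0.29889609 -0.91853995 -0.25873828]
 [-0.95428518 -0.28797392 -0.08006764]
 [-0.00096455  0.27084201 -0.96262333]]
```

Request:
arm_command(targets=[[-31,0,-20,0.4,100],[-31,0,-20,0.4,100],[-31,0,-20,0.4,100],[-31,0,-20,0.4,100],[-31,0,-20,0.4,100],[-31,0,-20,0.4,100],[-31,0,-20,0.4,100],[-31,0,-20,0.4,100],[-31,0,-20,0.4,100],[-31,0,-20,0.4,100]])

```text
clock: 0.93
position: [0.4278, -0.3057, 0.3039]
ee_rot: [0.031, 0.707, -0.706, -0.03]
ft_force: [0.2, 1.9, 0.1]
grip_width: 0.999
```

```bash
cat >> h.py <<'E'
def to(P,yaw=None):
    "shift (cm) along tool axes to world TCP P; turn to make tool z point along -(nest y) for nest yaw"
    o=manip.get_obs(); M=R.from_quat(o['ee_rot']).as_matrix()
    s=M.T@(np.array(P)-o['position'])*100; t=0
    if yaw is not None:
        t=-(np.arctan2(-np.cos(yaw),np.sin(yaw))-np.arctan2(M[1,2],M[0,2]))
    print('clock',round(o['clock'],2),'pos',o['position'].round(4),'F',o['ft_force'].round(1),'grip',round(o['grip_width'],2),'shift',s.round(2),'turn',round(t,4))
    return s,t
E
python3 - <<'E'
from h import *
to([.47,.03,.30],-.1)
im,p=snap('wrist','w1.png'); np.save('w1.npy',[0])
import pickle; pickle.dump(p,open('w1.pkl','wb'))
E
```

```text
clock 0.93 pos [ 0.4278 -0.3057  0.3039] F [0.2 1.9 0.1] grip 1.0 shift [ -1.32   0.49 -33.8 ] turn 0.0138
```

View pics/w1.png

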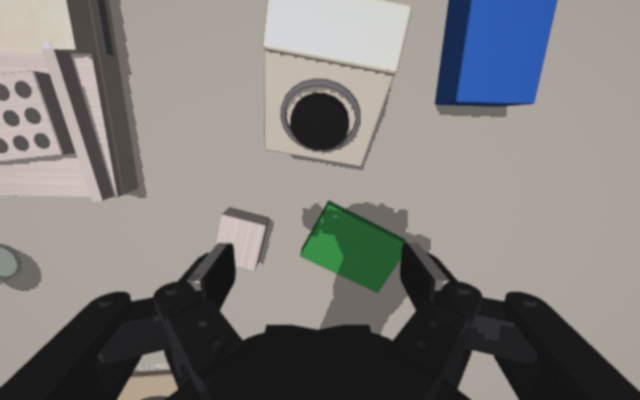

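The wrist view shows the cap at (320,122), and the ledge's front edge runs from (264,46) to (392,73). I'll go to the nest next.

Request:
arm_command(targets=[[-1.3,0,-34,0.014,100],[-1.3,0,-34,0.014,100],[-1.3,0,-34,0.014,100],[-1.3,0,-34,0.014,100],[-1.3,0,-34,0.014,100],[-1.3,0,-34,0.014,100],[-1.3,0,-34,0.014,100],[-1.3,0,-34,0.014,100],[-1.3,0,-34,0.014,100],[-1.3,0,-34,0.014,100]])

```text
clock: 1.82
position: [0.4686, 0.0264, 0.3039]
ee_rot: [0.038, 0.706, -0.706, -0.038]
ft_force: [-1.2, -0.9, -0.9]
grip_width: 0.998
```

Run:
```python
from h import *
import pickle
to([.43,.03,.11],-.1)
im,p=snap('wrist','w2.png'); pickle.dump(p,open('w2.pkl','wb'))
```

```text
clock 1.82 pos [0.4686 0.0264 0.3039] F [-1.2 -0.9 -0.9] grip 1.0 shift [ 3.87 19.39  0.06] turn -0.0064
```

View pics/w2.png

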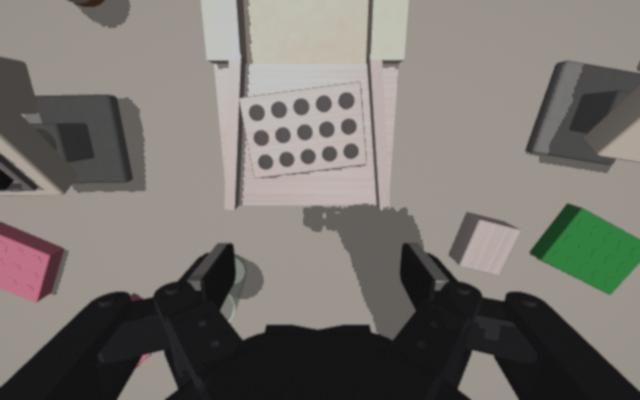

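The nest is nearly symmetric about column ~310. The deck's far edge is at row 64 and its near edge at row 206. The block's corners are at (240,98), (360,82), (366,164) and (254,178).

Run:
```python
from h import *
im=cv2.imread('pics/w2.png'); a=cv2.resize(im[0:220,190:420],None,fx=3.4,fy=2.7*3.4/3.4*1.0,interpolation=cv2.INTER_CUBIC) 
a=cv2.resize(im[0:220,190:420],None,fx=2.7,fy=2.7,interpolation=cv2.INTER_CUBIC); cv2.imwrite('pics/w2z.png',a)
```

```text
(no output)
```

View pics/w2z.png

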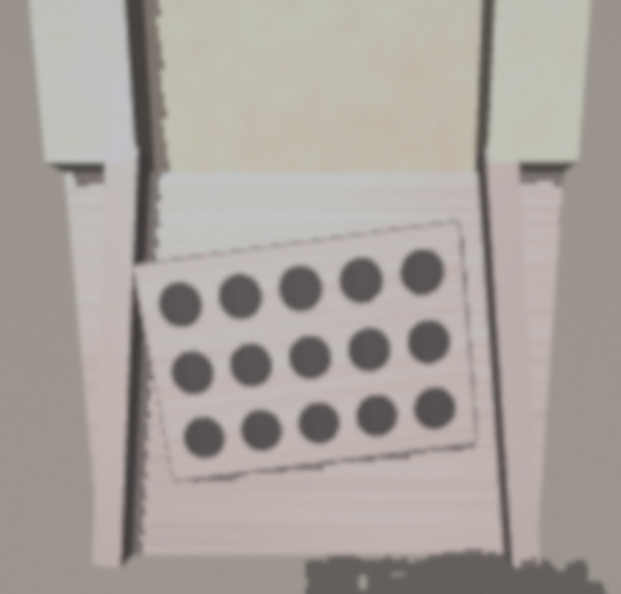

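```bash
cat > m.py <<'E'
from h import *
import pickle
p=pickle.load(open('w2.pkl','rb'))
g=lambda x,y,z: onz(p,190+(x+.5)/2.7-.5,(y+.5)/2.7-.5,z)
f=lambda a:np.round(a[:2]*1000,1)
ml,mr=g(137,158,.065),g(485,158,.065); nl,nr=g(122,564,.065),g(511,560,.065)
wl,wr=g(46,163,.065),g(577,163,.065)
print('mouth inner',f(ml),f(mr),'w',np.linalg.norm(ml-mr)*1000,'near inner',f(nl),f(nr),np.linalg.norm(nl-nr)*1000)
print('wall out',f(wl),f(wr),np.linalg.norm(wl-wr)*1000)
de=g(160,173,.045),g(483,173,.045); dn=g(145,555,.045),g(490,553,.045); print('deck far',f(de[0]),f(de[1]),'near',f(dn[0]),f(dn[1]))
ax=(ml+mr)/2-(nl+nr)/2; print('axis len',np.linalg.norm(ax)*1000,'yaw axis',np.arctan2(ax[1],ax[0]),'wall',np.arctan2(*(-(wl-wr)[:2]*[1,-1])) , 'mouth c',f((ml+mr)/2),'near c',f((nl+nr)/2))
c=[g(135,265,.07),g(459,220,.07),g(476,444,.07),g(173,481,.07)]
print('block',[f(q) for q in c],'c',f(sum(c)/4),'near yaw',np.arctan2(-(c[3]-c[2])[0],(c[3]-c[2])[1]),'far yaw',np.arctan2(-(c[0]-c[1])[0],(c[0]-c[1])[1]))
print([np.linalg.norm(c[i]-c[(i+1)%4]).round(4) for i in range(4)])
# pod
p1=pickle.load(open('w1.pkl','rb'))
for H in(0,.01,.015,.02,.03):
  a,b=onz(p1,264,46,.14+H),onz(p1,392,73,.14+H); k=onz(p1,320,122,.1206+H)
  m=(a+b)/2; print(H,'edge w',np.linalg.norm(a-b).round(4),'cap',f(k),'edge c',f(m),'cap-edge',np.linalg.norm((k-m)[:2]).round(4),'yaw',np.arctan2(-(a-b)[0],(a-b)[1]))
E
python3 m.py
```

```text
mouth inner [605.4  89.8] [591.6 -39.9] w 130.4576967648358 near inner [448.5 125. ] [432.6 -42.4] 168.16726446764991
wall out [607.3 124.1] [586.3 -74.2] 199.38782246832025
deck far [603.5  86.2] [589.8 -42.6] near [446.  120.6] [430.3 -36.9]
axis len 158.7908740962371 yaw axis -0.10335112261857385 wall -0.10575327442943895 mouth c [598.5  24.9] near c [440.6  41.3]
block [array([567.7,  96.1]), array([570.5, -28.1]), array([485.3, -29.5]), array([483.2,  95.7])] c [526.7  33.6] near yaw 0.017026804877941375 far yaw 0.023170657758208518
[np.float64(0.1242), np.float64(0.0853), np.float64(0.1252), np.float64(0.0845)]
0 edge w 0.1003 cap [ 495.  -313.8] edge c [ 540.6 -324.2] cap-edge 0.0467 yaw -0.27539313292040263
0.01 edge w 0.096 cap [ 495.1 -313.7] edge c [ 538.6 -323.7] cap-edge 0.0447 yaw -0.27539313292040296
0.015 edge w 0.0939 cap [ 495.1 -313.7] edge c [ 537.7 -323.4] cap-edge 0.0437 yaw -0.2753931329204027
0.02 edge w 0.0918 cap [ 495.1 -313.7] edge c [ 536.7 -323.2] cap-edge 0.0427 yaw -0.2753931329204035
0.03 edge w 0.0875 cap [ 495.1 -313.6] edge c [ 534.8 -322.6] cap-edge 0.0407 yaw -0.27539313292040285
```

The measurements agree with the given sizes (mouth 130, wall width 199, near-end rail gap 168). Nest yaw is -0.105, the block is at +0.02, and H is about 0. Before descending I'll check the fingertip depth from the wrist image.

```bash
python3 - <<'E'
from h import *
import pickle
p=pickle.load(open('w2.pkl','rb')); o=manip.get_obs(); M=R.from_quat(o['ee_rot']).as_matrix()
for u,v in[(232,245),(402,245),(205,285),(428,285)]:
  q,d=ray(p,u,v); q=M.T@(q-o['position']); d=M.T@d
  for X in(-.011,.011): print(u,v,X,(q+d*(X-q[0])/d[0]).round(4))
mc=np.array([.5985,.0249]); e=np.array([np.cos(.105),-np.sin(.105)])
for xp,z in((-.125,.2),(-.125,.118)): to([*(mc+e*(xp-.025)),z],-.105)
E
python3 - <<'E'
import cv2
im=cv2.imread('pics/w2.png'); cv2.imwrite('pics/w2f.png',cv2.convertScaleAbs(cv2.resize(im[225:400,170:460],None,fx=2.7,fy=2.7),alpha=2))
E
```

```text
232 245 -0.011 [-0.011   0.0514 -0.0426]
232 245 0.011 [ 0.011   0.0981 -0.0582]
402 245 -0.011 [-0.011   0.0521  0.0388]
402 245 0.011 [0.011  0.099  0.0545]
205 285 -0.011 [-0.011   0.0178 -0.0424]
205 285 0.011 [ 0.011   0.0517 -0.0579]
428 285 -0.011 [-0.011   0.0183  0.0384]
428 285 0.011 [0.011  0.0524 0.0539]
clock 1.87 pos [0.4685 0.0242 0.3037] F [ 0.2 -0.4  0.1] grip 1.0 shift [ 2.09 10.37 -1.43] turn -0.0043
clock 1.87 pos [0.4685 0.0242 0.3037] F [ 0.2 -0.4  0.1] grip 1.0 shift [ 2.08 18.57 -1.43] turn -0.0043
```

View pics/w2f.png

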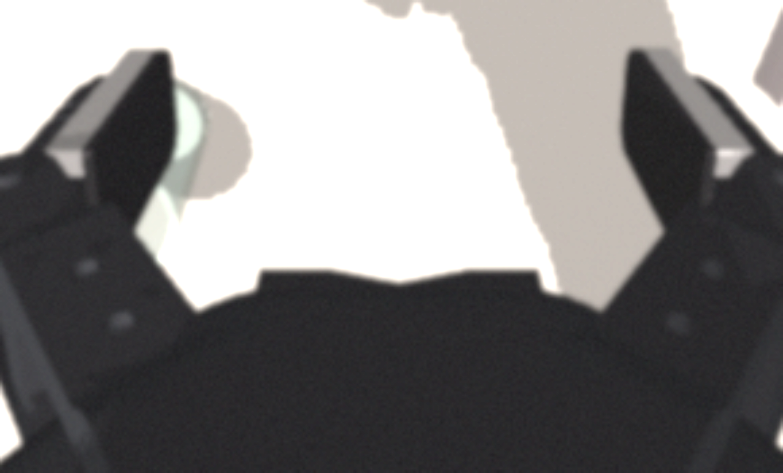

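The pads' front face sits at tool x = -11 mm and the tips reach about 52–60 mm with the gripper open. I'll descend behind the block.

Request:
arm_command(targets=[[2.1,4,-1.4,-0.004,100],[2.1,8,-1.4,-0.004,100],[2.1,12,-1.4,-0.004,100],[2.1,15.5,-1.4,-0.004,100],[2.1,17.5,-1.4,-0.004,100],[2.1,18.5,-1.4,-0.004,100],[2.1,18.5,-1.4,-0.004,100],[2.1,18.5,-1.4,-0.004,100]])

```text
clock: 2.53
position: [0.4497, 0.0392, 0.1195]
ee_rot: [-0.038, -0.706, 0.706, 0.038]
ft_force: [0.2, 1.2, 0.9]
grip_width: 0.998
```

Run:
```python
from h import *
mc=np.array([.5985,.0249]); e=np.array([np.cos(.105),-np.sin(.105)])
to([*(mc+e*(-.125-.025)),.110],-.105)
im,p=snap('wrist','w3.png')
```

```text
clock 2.53 pos [0.4497 0.0392 0.1195] F [0.2 1.2 0.9] grip 1.0 shift [ 0.06  0.95 -0.13] turn -0.0037
```

View pics/w3.png

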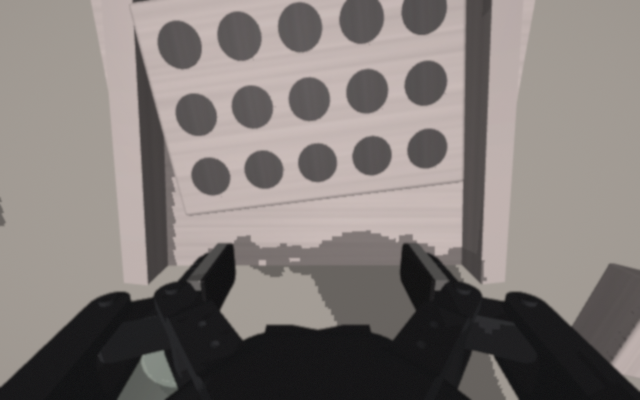

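The fingers are clear behind the block (its near edge runs from (188,213) to (465,181)). Now I'll lower slowly, watching the force.

Request:
arm_command(targets=[[0,0.3,-0.1,-0.004,100],[0,0.6,-0.1,-0.004,100],[0,0.8,-0.1,-0.004,100],[0,0.8,-0.1,-0.004,100]])

```text
clock: 2.92
position: [0.4494, 0.0411, 0.1109]
ee_rot: [-0.037, -0.706, 0.706, 0.036]
ft_force: [0.0, 0.8, 0.1]
grip_width: 0.998
```

Request:
arm_command(targets=[[0,0.1,0,0,100],[0,0.2,0,0,100],[0,0.2,0,0,100]])

```text
clock: 3.17
position: [0.4493, 0.0411, 0.1088]
ee_rot: [-0.036, -0.706, 0.706, 0.036]
ft_force: [-0.0, 0.3, 0.2]
grip_width: 1.003
```

Request:
arm_command(targets=[[-0.5,0,0,0,100],[-1,0,0,0,100],[-1.5,0,0,0,100],[-1.8,0,0,0,100],[-2.2,0,0,0,100],[-2.6,0,0,0,100],[-3,0,0,0,100],[-3.4,0,0,0,100],[-3.7,0,0,0,100],[-4,0,0,0,100]])

```text
clock: 4.0
position: [0.4893, 0.0369, 0.1087]
ee_rot: [-0.036, -0.706, 0.706, 0.037]
ft_force: [-1.6, -0.2, -0.5]
grip_width: 0.998
```

```bash
cat >> h.py <<'E'
mc=np.array([.5985,.0249]); e=np.array([np.cos(.105),-np.sin(.105)])
def nest(x,z): return [*(mc+e*(x-.025)),z]
E
python3 - <<'E'
from h import *
to(nest(.016,.109),-.105)
im,p=snap('wrist','w4.png')
E
```

```text
clock 4.0 pos [0.4893 0.0369 0.1087] F [-1.6 -0.2 -0.5] grip 1.0 shift [-10.09  -0.03   0.06] turn 0.0016
```

View pics/w4.png

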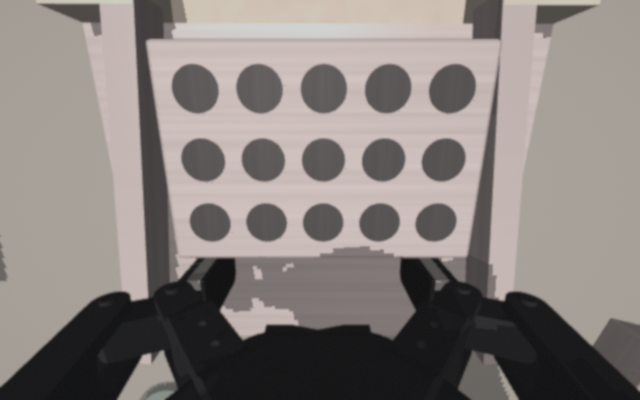

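The block is square against both fingers, with its near edge level at row 256 and lying slightly right of centre. I'll keep pushing.

Request:
arm_command(targets=[[-0.4,0,0,0,100],[-0.8,0,0,0,100],[-1.2,0,0,0,100],[-1.6,0,0,0,100],[-2,0,0,0,100],[-2.4,0,0,0,100],[-2.8,0,0,0,100],[-3.2,0,0,0,100],[-3.6,0,0,0,100],[-4,0,0,0,100]])

```text
clock: 4.88
position: [0.5294, 0.033, 0.1089]
ee_rot: [0.036, 0.706, -0.706, -0.036]
ft_force: [-2.6, 1.5, -1.2]
grip_width: 1.006
```

Run:
```python
from h import *
to(nest(.016,.109),-.105)
im,p=snap('wrist','w5.png')
```

```text
clock 4.88 pos [0.5294 0.033  0.1089] F [-2.6  1.5 -1.2] grip 1.01 shift [-6.06 -0.01  0.09] turn 0.0019
```

View pics/w5.png

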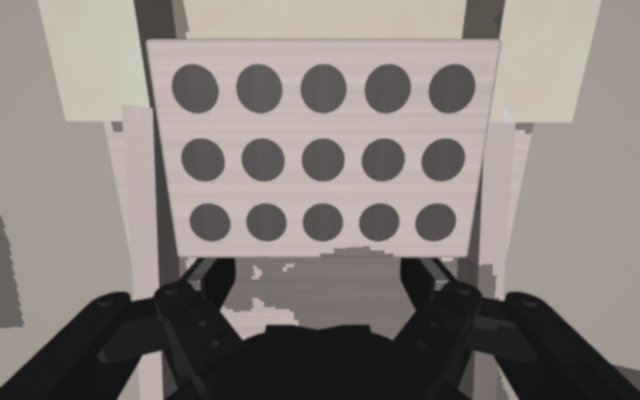

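The block has entered the mouth square, with low force. Continuing.

Request:
arm_command(targets=[[-0.4,0,0.05,0,100],[-0.8,0,0.05,0,100],[-1.2,0,0.05,0,100],[-1.6,0,0.05,0,100],[-2,0,0.05,0,100],[-2.4,0,0.05,0,100],[-2.8,0,0.05,0,100],[-3.2,0,0.05,0,100],[-3.6,0,0.05,0,100],[-4,0,0.05,0,100]])

```text
clock: 5.77
position: [0.569, 0.0281, 0.1088]
ee_rot: [-0.036, -0.706, 0.706, 0.037]
ft_force: [-2.3, -0.7, -0.7]
grip_width: 0.999
```

Run:
```python
from h import *
to(nest(.016,.109),-.105)
im,p=snap('wrist','w6.png')
```

```text
clock 5.77 pos [0.569  0.0281 0.1088] F [-2.3 -0.7 -0.7] grip 1.0 shift [-2.06 -0.02  0.01] turn 0.0016
```

View pics/w6.png

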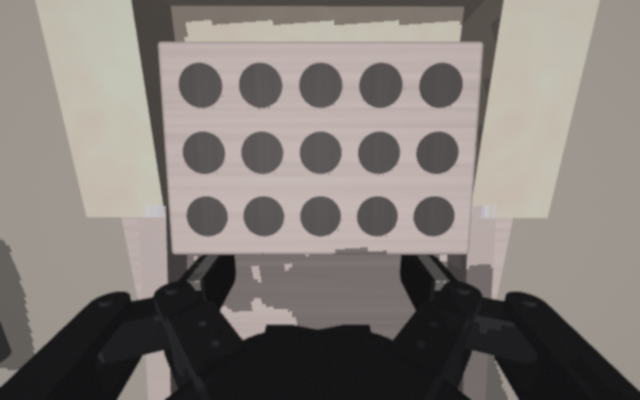

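The block has tipped forward into the pocket and is still square. I'll push the last 20 mm in two short parts.

Request:
arm_command(targets=[[-0.3,0,0,0,100],[-0.6,0,0,0,100],[-0.9,0,0,0,100],[-1.2,0,0,0,100],[-1.4,0,0,0,100],[-1.6,0,0,0,100],[-1.7,0,0,0,100],[-1.8,0,0,0,100],[-1.8,0,0,0,100]])

```text
clock: 6.57
position: [0.5868, 0.0264, 0.1089]
ee_rot: [-0.037, -0.706, 0.706, 0.036]
ft_force: [-1.7, -0.0, 0.2]
grip_width: 1.0
```

Run:
```python
from h import *
to(nest(.016,.109),-.105)
im,p=snap('wrist','w7.png')
```

```text
clock 6.57 pos [0.5868 0.0264 0.1089] F [-1.7 -0.   0.2] grip 1.0 shift [-0.28 -0.01  0.03] turn 0.0018
```

View pics/w7.png

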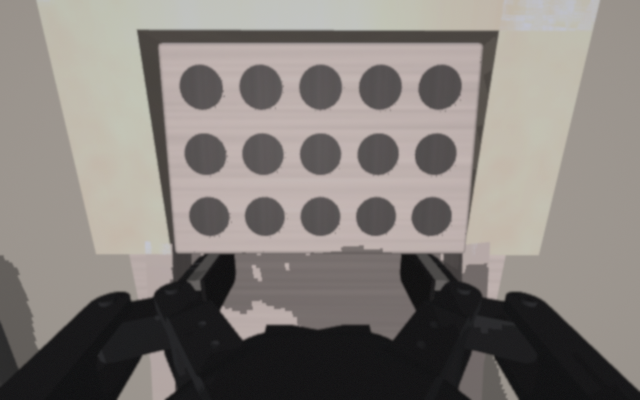

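Request:
arm_command(targets=[[-0.1,0,0,0,100],[-0.2,0,0,0,100],[-0.3,0,0,0,100],[-0.3,0,0,0,100]])

```text
clock: 6.95
position: [0.5897, 0.0261, 0.1089]
ee_rot: [-0.037, -0.706, 0.706, 0.036]
ft_force: [-2.2, -0.2, 0.5]
grip_width: 0.995
```

Run:
```python
from h import *
to(nest(.016,.109),-.105)
im,p=snap('wrist','w8.png')
```

```text
clock 6.95 pos [0.5897 0.0261 0.1089] F [-2.2 -0.2  0.5] grip 1.0 shift [ 0.01 -0.01  0.03] turn 0.0018
```

View pics/w8.png

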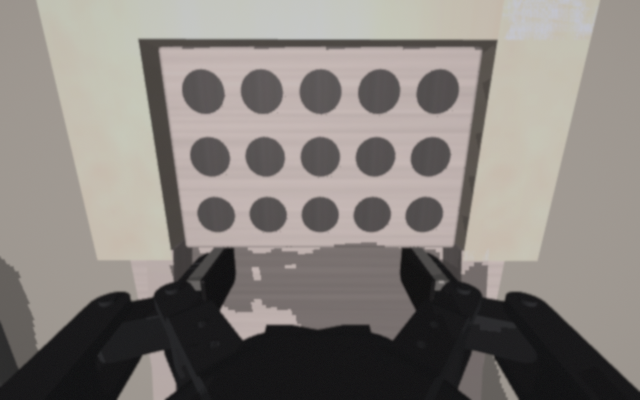

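The near edge has dropped: its row went from 252 to 247 and the top looks smaller. I'll back off and check that it lies flat.

Request:
arm_command(targets=[[1,0,0,0,100],[2.5,0,0,0,100],[2.5,-3,0,0,100],[2.5,-7,0,0,100],[2.5,-10,0,0,100],[2.5,-10,0,0,100],[2.5,-10,0,0,100]])

```text
clock: 7.58
position: [0.566, 0.0287, 0.2112]
ee_rot: [-0.038, -0.706, 0.706, 0.035]
ft_force: [1.1, 0.3, -0.7]
grip_width: 1.002
```

Run:
```python
from h import *
import pickle
to(nest(.016,.109),-.105)
im,p=snap('wrist','w9.png'); pickle.dump(p,open('w9.pkl','wb'))
snap('scene','s9.png'); s=cv2.imread('pics/s9.png')
cv2.imwrite('pics/w9z.png',cv2.resize(cv2.imread('pics/w9.png')[20:270,160:480],None,fx=2.4,fy=2.4,interpolation=cv2.INTER_CUBIC))
cv2.imwrite('pics/s9z.png',cv2.convertScaleAbs(cv2.resize(s[170:285,280:420],None,fx=5,fy=5,interpolation=cv2.INTER_CUBIC),alpha=1.5))
```

```text
clock 7.58 pos [0.566  0.0287 0.2112] F [ 1.1  0.3 -0.7] grip 1.0 shift [-2.32 10.24  0.04] turn 0.0015
```

View pics/w9z.png

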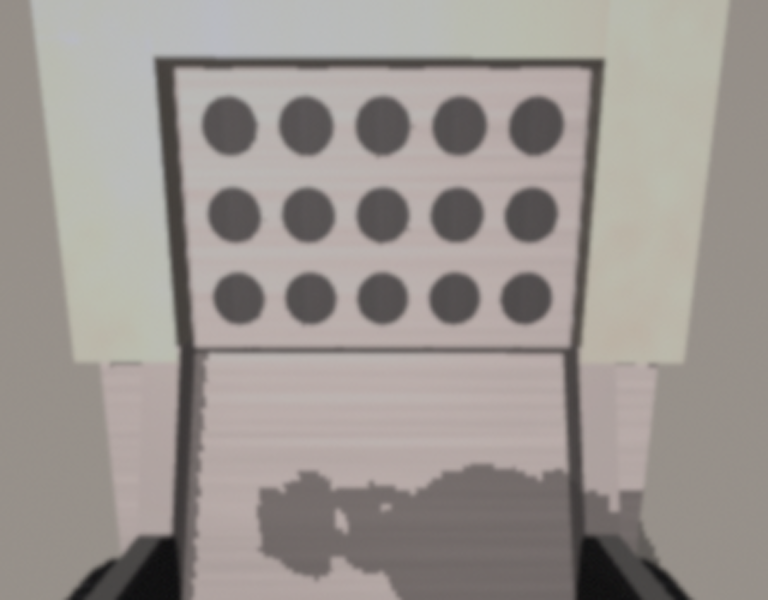

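View pics/s9z.png

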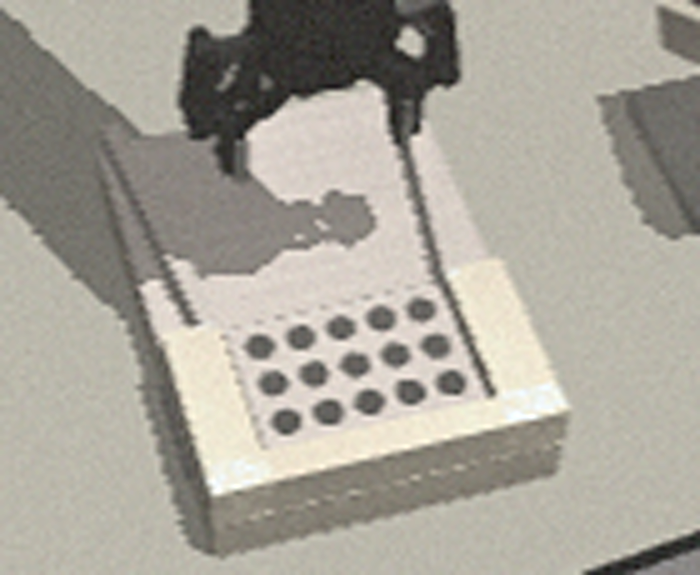

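The block is inside the pocket and square, with thin gaps on all sides. I'll check height and flatness numerically, and refine the button geometry.

Run:
```python
from h import *
import pickle
p=pickle.load(open('w9.pkl','rb'))
g=lambda x,y,z: onz(p,160+(x+.5)/2.4-.5,20+(y+.5)/2.4-.5,z)
for z in(.06,.07):
  c=[g(174,67,z),g(591,67,z),g(576,347,z),g(192,347,z)]
  print(z,[np.linalg.norm(c[i]-c[(i+1)%4]).round(4) for i in range(4)],'c',sum(c)[:2]/4,'yaw',np.arctan2(-(c[0]-c[1])[0],(c[0]-c[1])[1]))
print('pocket',nest(.07,0))
# view point for start head
to([.45,-.32,.26],-.275)
```

```text
0.06 [np.float64(0.1252), np.float64(0.0843), np.float64(0.1282), np.float64(0.0843)] c [0.64323744 0.01868194] yaw -0.10276223566494977
0.07 [np.float64(0.1195), np.float64(0.0805), np.float64(0.1224), np.float64(0.0805)] c [0.64281151 0.01879489] yaw -0.10276223566495078
pocket [np.float64(0.6432521653236825), np.float64(0.020183677402700287), 0]
clock 7.68 pos [0.5646 0.0285 0.2084] F [-0.5 -0.3  0.2] grip 1.0 shift [ 7.8  -5.15 35.84] turn 0.1716
```

Run:
```python
from h import *
import pickle
def wells(f,pk,roi):
  p=pickle.load(open(pk,'rb')); im=cv2.imread('pics/'+f); g=cv2.cvtColor(im,cv2.COLOR_BGR2GRAY); x0,y0,x1,y1=roi
  m=np.zeros_like(g); m[y0:y1,x0:x1]=(g[y0:y1,x0:x1]<115)*255
  n,l,s,c=cv2.connectedComponentsWithStats(m)
  q=[c[i] for i in range(1,n) if 120<s[i][4]<900 and .75<s[i][2]/s[i][3]<1.4]
  return p,np.array(q)
for f,pk,roi,z in(('w2.png','w2.pkl',(240,80,370,180),.07),('w9.png','w9.pkl',(232,50,408,162),.06)):
  p,q=wells(f,pk,roi); print(f,len(q))
  if len(q)!=15: print(q.round()); continue
  P=np.array([onz(p,u,v,z) for u,v in q]); i=np.argsort(-P[:,0]@np.eye(len(P))) if 0 else None
  th=.02 if z==.07 else -.105
  X=P[:,0]*np.cos(th)+P[:,1]*np.sin(th); o=np.argsort(-X); 
  for r in range(3):
    a=P[o[5*r:5*r+5]]; a=a[np.argsort(a[:,1])]; print('row',r,'len',np.linalg.norm(a[-1]-a[0]).round(5),'c',a.mean(0).round(4))
```

```text
w2.png 15
row 0 len 0.09404 c [0.5527 0.0343 0.07  ]
row 1 len 0.09421 c [0.5267 0.0338 0.07  ]
row 2 len 0.09409 c [0.5006 0.0333 0.07  ]
w9.png 15
row 0 len 0.09414 c [0.6691 0.0163 0.06  ]
row 1 len 0.09418 c [0.6431 0.019  0.06  ]
row 2 len 0.09406 c [0.6173 0.0217 0.06  ]
```

All the well rows read 94.1 mm at z = 60 mm, matching the reference from when the block lay flat. The centre is within about 1.5 mm of the pocket and yaw is -0.104 against the nest's -0.105, so the block is home. On to the start pod, closing the gripper on the way.

Request:
arm_command(targets=[[0,-3,2,0,100],[1,-5.2,5,0,50],[7.8,-5.2,35.8,0.17,0],[7.8,-5.2,35.8,0.17,0],[7.8,-5.2,35.8,0.17,0],[7.8,-5.2,35.8,0.17,0],[7.8,-5.2,35.8,0.17,0],[7.8,-5.2,35.8,0.17,0],[7.8,-5.2,35.8,0.17,0],[7.8,-5.2,35.8,0.17,0]])

```text
clock: 8.52
position: [0.4472, -0.3241, 0.2593]
ee_rot: [-0.097, -0.7, 0.701, 0.099]
ft_force: [0.0, -1.1, -0.4]
grip_width: -0.0
```

Request:
arm_command(targets=[[0,0,0,0,0],[0,0,0,0,0],[0,0,0,0,0]])

```text
clock: 8.77
position: [0.4504, -0.3183, 0.2598]
ee_rot: [0.096, 0.701, -0.7, -0.096]
ft_force: [0.1, 0.3, -0.3]
grip_width: -0.001
```

Run:
```python
from h import *
import pickle
to([.4708,-.3069,.2142],-.275)
im,p=snap('wrist','w10.png'); pickle.dump(p,open('w10.pkl','wb'))
```

```text
clock 8.77 pos [ 0.4504 -0.3183  0.2598] F [ 0.1  0.3 -0.3] grip -0.0 shift [-1.66  4.56 -1.64] turn 0.0027
```

View pics/w10.png

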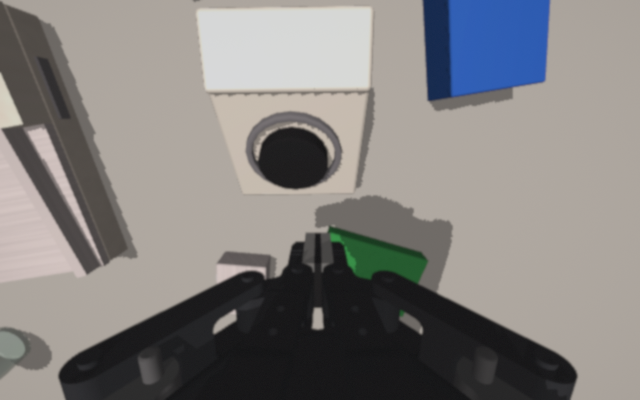

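The ledge corners are at (198,10), (373,10), (371,90) and (206,92). The cap centre is at (295,158) and the closed tip at (318,235).

Run:
```python
from h import *
import pickle
p=pickle.load(open('w10.pkl','rb')); p1=pickle.load(open('w1.pkl','rb')); pt=manip.camera_params('top')
im=cv2.imread('pics/w10.png'); 
def blob(f,roi):
  g=cv2.imread('pics/'+f,0); x0,y0,x1,y1=roi; m=(g[y0:y1,x0:x1]<45).astype(np.uint8)
  n,l,s,c=cv2.connectedComponentsWithStats(m); i=1+np.argmax(s[1:,4]); return c[i]+[x0,y0],s[i]
b,s=blob('w10.png',(240,110,345,192)); b1,s1=blob('w1.png',(275,80,365,155)); print(b,s,b1,s1)
for H in(-.005,0,.005,.01):
  c=[onz(p,u,v,.14+H) for u,v in((198,10),(373,10),(371,90),(206,92))]
  print(H,[np.linalg.norm(c[i]-c[(i+1)%4]).round(4) for i in range(4)],'ledge c',(sum(c)/4).round(4),'yaw',round(float(np.arctan2(-(c[0]-c[1])[0],(c[0]-c[1])[1])),3),'cap',onz(p,*b,.1206+H).round(4),onz(p1,*b1,.1206+H).round(4))
# stereo cap
A=[];B=[]
for q,uv in((p,b),(p1,b1)):
  o,d=ray(q,*uv); d/=np.linalg.norm(d); N=np.eye(3)-np.outer(d,d); A.append(N);B.append(N@o)
print('stereo',np.linalg.solve(sum(A),sum(B)))
o=manip.get_obs(); M=R.from_quat(o['ee_rot']).as_matrix(); 
for u,v in((305,235),(332,235)):
  q,d=ray(p,u,v); q=M.T@(q-o['position']); d=M.T@d; print((q+d*(-.011-q[0])/d[0]).round(4))
```

```text
[293.08421053 158.18575851] [  18   18   69   60 3230] [319.37099359 121.49879808] [  16   14   57   56 2496]
-0.005 [np.float64(0.1071), np.float64(0.0458), np.float64(0.1085), np.float64(0.047)] ledge c [ 0.5619 -0.3297  0.135 ] yaw -0.272 cap [ 0.4945 -0.3115  0.1156] [ 0.4955 -0.3133  0.1156]
0 [np.float64(0.1044), np.float64(0.0446), np.float64(0.1057), np.float64(0.0458)] ledge c [ 0.5607 -0.3299  0.14  ] yaw -0.272 cap [ 0.495  -0.3121  0.1206] [ 0.4955 -0.3133  0.1206]
0.005 [np.float64(0.1016), np.float64(0.0435), np.float64(0.103), np.float64(0.0446)] ledge c [ 0.5596 -0.3301  0.145 ] yaw -0.272 cap [ 0.4955 -0.3127  0.1256] [ 0.4955 -0.3132  0.1256]
0.01 [np.float64(0.0989), np.float64(0.0423), np.float64(0.1002), np.float64(0.0434)] ledge c [ 0.5584 -0.3303  0.15  ] yaw -0.272 cap [ 0.496  -0.3133  0.1306] [ 0.4955 -0.3132  0.1306]
stereo [ 0.49565433 -0.31313801  0.128135  ]
[-0.011   0.0644 -0.0054]
[-0.011   0.0644  0.0087]
```

H comes out at about 5–8 mm, which puts the cap top near (0.494, -0.312, 0.127). Moving to a pre-press point.

Run:
```python
from h import *
to([.4698,-.3052,.225],-.273)
```

```text
clock 8.82 pos [ 0.4508 -0.3179  0.2602] F [-0.  1. -0.] grip 0.0 shift [-1.49  3.52 -1.72] turn 0.0018
```

Request:
arm_command(targets=[[-0.7,1.7,-1,0.002,0],[-1.5,3.5,-1.7,0.002,0],[-1.5,3.5,-1.7,0.002,0],[-1.5,3.5,-1.7,0.002,0]])

```text
clock: 9.15
position: [0.4696, -0.3054, 0.2252]
ee_rot: [0.095, 0.701, -0.7, -0.096]
ft_force: [0.4, -0.4, 0.6]
grip_width: 0.001
```

Run:
```python
from h import *
to([.4834,-.309,.201],-.273)
snap('wrist','w11.png')
```

```text
clock 9.15 pos [ 0.4696 -0.3054  0.2252] F [ 0.4 -0.4  0.6] grip 0.0 shift [-1.43  2.42 -0.02] turn 0.0009
```

View pics/w11.png

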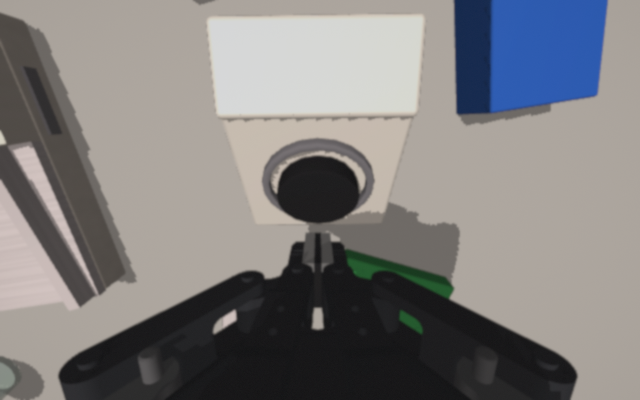

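The fingertip at (318,235) is lined up laterally with the cap centre at (318,188). Approaching along the button's axis.

Request:
arm_command(targets=[[-0.3,0.41,0,0,0],[-0.6,0.83,0,0,0],[-0.9,1.24,0,0,0],[-1.1,1.6,0,0,0],[-1.1,1.6,0,0,0]])

```text
clock: 9.62
position: [0.4799, -0.3101, 0.209]
ee_rot: [0.097, 0.701, -0.7, -0.097]
ft_force: [-0.8, 0.1, 0.8]
grip_width: -0.001
```

Request:
arm_command(targets=[[-0.14,0.21,0,0,0],[-0.28,0.41,0,0,0],[-0.28,0.41,0,0,0]])

```text
clock: 9.87
position: [0.4827, -0.3109, 0.2057]
ee_rot: [-0.097, -0.7, 0.7, 0.097]
ft_force: [-1.0, 0.4, 1.8]
grip_width: -0.003
```

Request:
arm_command(targets=[[-0.14,0.21,0,0,0],[-0.28,0.41,0,0,0],[-0.28,0.41,0,0,0]])

```text
clock: 10.12
position: [0.4853, -0.3116, 0.2016]
ee_rot: [-0.097, -0.7, 0.7, 0.097]
ft_force: [-1.8, 1.1, 4.2]
grip_width: 0.002
```

Run:
```python
from h import *
to([.4834,-.309,.201],-.273)
snap('wrist','w12.png')
```

```text
clock 10.12 pos [ 0.4853 -0.3116  0.2016] F [-1.8  1.1  4.2] grip 0.0 shift [ 0.26  0.06 -0.2 ] turn -0.0022
```

View pics/w12.png

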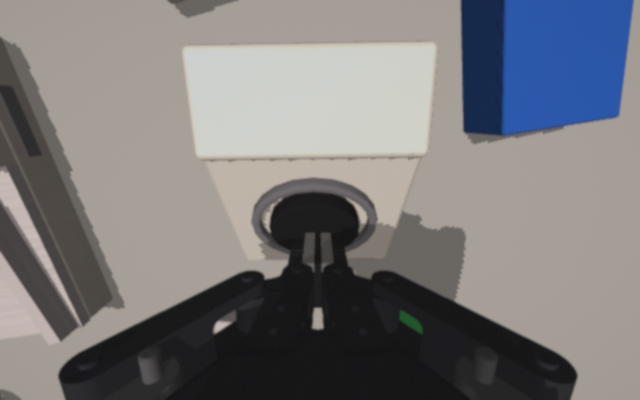

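About 4.6 N along the normal, so roughly half pressed and on the cap. Pressing on in small steps.

Request:
arm_command(targets=[[-0.14,0.21,0,0,0],[-0.25,0.37,0,0,0],[-0.25,0.37,0,0,0]])

```text
clock: 10.42
position: [0.4875, -0.3122, 0.1986]
ee_rot: [-0.097, -0.7, 0.7, 0.097]
ft_force: [-6.5, 2.1, 10.4]
grip_width: 0.002
```

Request:
arm_command(targets=[[-0.06,0.08,0,0,0],[-0.06,0.08,0,0,0]])

```text
clock: 10.58
position: [0.4877, -0.3123, 0.1983]
ee_rot: [-0.097, -0.7, 0.7, 0.098]
ft_force: [-11.4, 5.3, 18.5]
grip_width: 0.0
```

The force jumped to about 22 N with no further movement, so this is the hard stop. I'll ease off slightly, hold for about a second, and take a picture.

Request:
arm_command(targets=[[0.03,-0.04,0,0,0],[0.03,-0.04,0,0,0],[0.03,-0.04,0,0,0],[0.03,-0.04,0,0,0],[0.03,-0.04,0,0,0],[0.03,-0.04,0,0,0],[0.03,-0.04,0,0,0],[0.03,-0.04,0,0,0],[0.03,-0.04,0,0,0],[0.03,-0.04,0,0,0]])

```text
clock: 11.42
position: [0.4875, -0.3123, 0.1984]
ee_rot: [-0.097, -0.7, 0.701, 0.097]
ft_force: [-9.4, 3.1, 15.3]
grip_width: -0.001
```

Run:
```python
from h import *
to([.4834,-.309,.201],-.273)
snap('wrist','w13.png')
cv2.imwrite('pics/w13z.png',cv2.convertScaleAbs(cv2.resize(cv2.imread('pics/w13.png')[150:330,200:440],None,fx=3.2,fy=3.2,interpolation=cv2.INTER_CUBIC),alpha=1.6))
```

```text
clock 11.42 pos [ 0.4875 -0.3123  0.1984] F [-9.4  3.1 15.3] grip -0.0 shift [ 0.49 -0.26 -0.21] turn -0.0024
```

View pics/w13z.png

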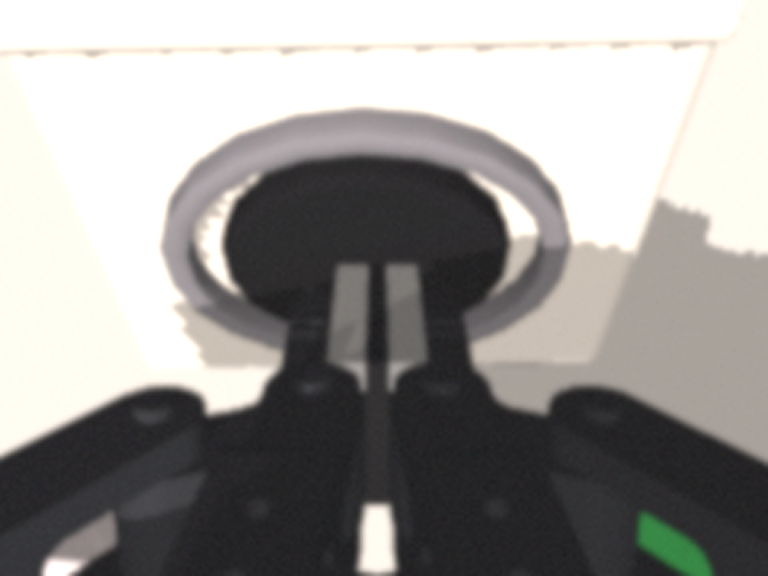

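The cap is sunk in and concentric with the collar, with the tip on it near its centre. It has been held down for about 1 s. Releasing along the normal.

Request:
arm_command(targets=[[0.4,-0.6,0,0,0],[0.9,-1.3,0,0,0],[1.6,-2.3,0,0,0],[2.2,-4.5,0,0,0],[2.2,-7.5,0,0,0],[2.2,-8,0,0,0],[2.2,-8,0,0,0]])

```text
clock: 12.05
position: [0.4674, -0.3066, 0.2804]
ee_rot: [-0.099, -0.7, 0.701, 0.095]
ft_force: [0.6, -0.3, 0.1]
grip_width: -0.003
```

Run:
```python
from h import *
to([.4834,-.309,.201],-.273)
snap('wrist','w14.png'); snap('top','t14.png'); snap('scene','s14.png')
a=cv2.imread('pics/t0.png') if 0 else cv2.imread('pics/top0.png'); b=cv2.imread('pics/t14.png')
cv2.imwrite('pics/cmp.png',cv2.convertScaleAbs(cv2.resize(np.vstack([a[80:290,70:490],b[80:290,70:490]]),None,fx=1.42,fy=1.42),alpha=1.4))
```

```text
clock 12.05 pos [ 0.4674 -0.3066  0.2804] F [ 0.6 -0.3  0.1] grip -0.0 shift [-1.56  7.95 -0.22] turn -0.0023
```

View pics/w14.png

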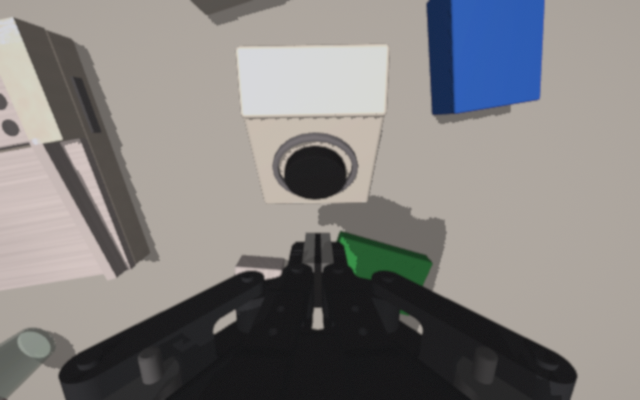

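View pics/cmp.png

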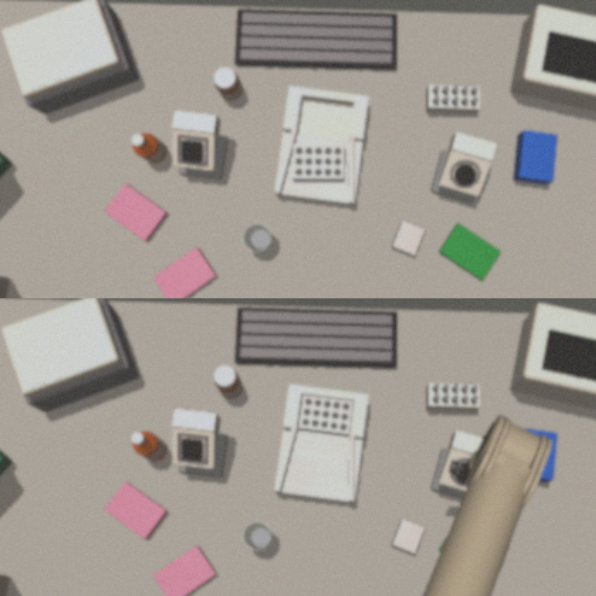

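View pics/s14.png

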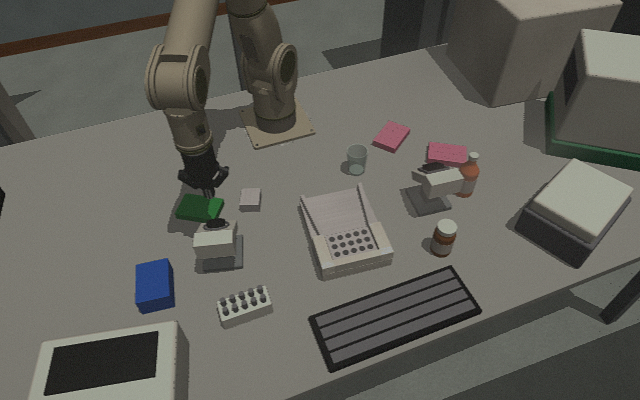

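The block is seated, the cap is back up (covering the lower part of the collar at (316,172)), and the other things are in the same place as before. The arm is clear with no load, so I'm handing in.

```bash
python3 -c "
from workcell import manip
print(manip.hand_in())"
```

```text
the job is handed in; nothing more can be done
None
```

I slid the block into its pocket, then pressed the round start button and let it come up. The job was handed in at about 12 s on the robot's clock, and no verdict was reported.

- **Block:** I pushed it with both open fingers, with 1.6–3.2 N at each reading. All three well rows measured 94.1 mm at a height of 60 mm, which is where the top should be when the block lies flat. Its centre was within about 1.5 mm of the pocket centre, and its yaw was -0.104 rad against the nest's -0.105.
- **Button:** I pressed along its axis to the hard stop. The wrist force was about 22 N at most and about 18 N while holding for roughly 1 s. After release the force was zero, and the picture shows the cap up again. That it went fully down I judge from the force jump and the lack of further movement, because the button's travel is not reported.
- **Head height:** my estimates of H disagreed. The first two views gave about 0 mm and later ones gave 5–8 mm, so I approached slowly and felt for contact.
- **Other things:** before and after pictures show no visible shift. In the last top view the arm covered the green block and part of the start pod and the blue tip box. The last scene and wrist views show those where they were.

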